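Clamp a wax mould with a T-key down the screw shaft

TASK

Take the T-key out of its stand, lower it down the upright tube of the mould clamp and feel for the square stem at the bottom until the key drops fully home on it. Then turn the key clockwise, seen from above, to the screw's stop, so that the pad grips the mould, and let go, leaving the key standing on the stem. Go gently: never bear down with more than 20 N before the key is home, never wrench it against the stop with more than 0.5 N m, and leave the other things where they are.

Things in the scene. Friction and masses are not known exactly. Their poses are not given: they have to be found in the camera images.
- key_bar (a point): Centre of the cross bar of the loose steel T-key, which stands upright in the stand. Its x axis runs along the bar, z up the shank. Bar 90 mm long, 16 mm wide, 16 mm high; a 12 mm round shank runs down from its middle. The whole key is 153 mm tall and weighs about 0.2 kg.
- key: The same T-key; origin at the centre of its lower, socket end, 145 mm below the bar's centre, axes as key_bar. This end is about 30 mm across outside, with a square hole 17.6 mm wide and 20 mm deep, open downwards, its sides parallel to the bar's x and y axes.
- stand: Fixed key stand: a grey 90 mm plate, 8 mm thick, with a black tube 43 mm across outside, 34 mm inside, its rim 70 mm above the table; origin under its centre. The key's lower end rests on the plate inside the tube, so it must be raised more than 62 mm to come out.
- clamp: Fixed mould clamp: a grey base plate 100 by 150 by 16 mm carrying an upright aluminium tube; origin on the table under the tube's axis, z up. The jaws lie on its -y side and their tops are 66 mm above the table.
- bore_mouth (a point): Centre of the mouth of the clamp's upright tube, 125 mm above the table; the tube is 48 mm across outside and 36 mm inside, its axis vertical. With the key fully home on the stem, the key's socket end is 100 mm below this point and its bar's centre 45 mm above it.
- jaw (a joint): Travel of the moving jaw to the mould: 0 open, 0.010 m at the closed stop, 8.3 mm per rad of the screw. The screw starts at its open stop, turns only clockwise from above, 1.2 rad to the closed stop, takes 0.1 to 0.2 N m (more is the stop; over 0.5 N m is too much), and stays where left. The key has 0.1 rad of play either way. At the stop the pad presses with about 8 N.
- pad: Sprung aluminium pad, 80 by 6 by 44 mm, in front of the moving jaw. Origin as the clamp's when open and unloaded.
- mould: Brown rubber mould block, 77 by 50 by 22 mm, standing on its long narrow edge between pad and fixed jaw with a few mm of play; origin at the centre of its large face towards the fixed jaw.
- tape: Bystander: tape roll lying flat, 58 mm across, 24 mm high; origin under its centre.
- pliers: Bystander: small flat pliers lying flat, 123 by 60 mm, 12 mm high; origin under its centre.
- spare_mould: Bystander: a second brown mould block lying flat, 77 by 50 by 22 mm; origin under its centre.
- stem_top (a point): Centre of the top of the clamp screw's square stem, 16 mm wide and tapered to 10 mm over its top 6 mm, on the tube's axis 80 mm below its mouth. The stem's own angle is not measured and may be any: a crossed key stops with its end 3 to 9 mm below this point; it drops home, 20 mm below, only within about 0.1 rad of the stem's square (every quarter turn).
Not all that is in view belongs to the job. There is more than one size of the key; the job needs the smallest.

How it is judged:
On the way, in this order (a step that is already met when the one before it is completed fails the run):
1. the key is fully home on the stem in the clamp's tube (z of key in the frame of bore_mouth below -0.094 m and horizontal distance between key and bore_mouth below 0.004 m), for 0.1 s.
2. the screw is turned to its closed stop (value of joint jaw above 0.008 m), for 0.1 s.
At the end, for the whole second after the job is handed in: The jaw has travelled more than 8 of its 10 mm, the pad presses on the mould with more than 2.5 N, and the key is left at rest on the stem, its socket end within 6 mm of fully home and within 4 mm of the tube's axis (all of step 1 and value of joint jaw above 0.008 m and contact force between pad and mould above 2.5 N and linear speed of key below 0.02 m/s); the robot touches nothing.
It fails at once if the key is forced before it is home: contact forces between key and clamp over 60 N in all (on the tapered stem, over 20 N of downward push) (contact force between key and clamp above 60 N and z of key in the frame of bore_mouth above -0.094 m).
It fails at once if the key is wrenched on the stem: contact forces between key and clamp over 150 N (about 0.6 N m of twist) (contact force between key and clamp above 150 N).
It fails at once if a bystander is moved more than 15 mm (distance of any of tape, pliers, spare_mould from where it was at the start of the episode above 0.015 m).
It fails at once if the mould is knocked out of the clamp (distance of mould from where it was at the start of the episode above 0.015 m).
It also fails if it takes over 67 s, if anything falls off the work surface, if the arm or the gripper's body presses on something with over 40 N, if the wrist force passes 120 N, or if a joint passes its speed limit or range.

ROBOT

A 6-joint arm with a two-finger parallel gripper is mounted at the origin on the work surface; the furniture and walls round the work are solid. World frame = base frame: x ahead of the robot, y to its left, z up, the work surface at z = 0. Lengths are in m, angles in rad, forces in N, time in s.
With the tool pointing down it reaches from about 0.4 to 0.825 m from the base axis. Payload 7 kg.
Tool frame: the origin (TCP) lies midway between the tips of the shut fingers; the grasp point (between the pads) lies 19 mm behind it; z points along the fingers, x is the direction in which the jaws open and shut, and the axes are right-handed (so a half turn about z gives the same grasp; the last joint's range is limited). The gripper opens to 88 mm and grips with 3 to 60 N. Pads are 19 mm wide; open, the fingers measure 130 mm over their backs; the gripper's body (78 mm by 193 mm) begins 47 mm behind the grasp point.
Start: joints at [1.417, 0.359, 0.012, 0, -1.224, -0.288], TCP at [0.289, 0.61, 0.227] pointing down, gripper open.
Joint ranges: [-3.07, 3.07], [-1.43, 2.12], [-1.02, 1.25], [-3.03, 1.67], [-3.05, -0], [-3.03, 3.03]. Speed limits (rad/s): [2.39, 2.39, 3.01, 3.14, 3.14, 3.14].

INTERFACE

Orientations are given as [roll, pitch, yaw] about the fixed x, y, z axes, in that order (R = Rz(yaw) Ry(pitch) Rx(roll)).
In Python, from station import status, eyes, workorder gives the robot as it stands.
- The arm moves only by the shell command python3 -m jog 'ROWS' [OPENING] [FORCE]. ROWS is JSON, a list of rows, each a list of 6 numbers: the shift along the world's x, y, z in mm, then the turn, a rotation vector about the world's x, y, z in rad. A call has 1 to 12 rows; each row shifts and turns the pose as measured when the row begins; what a row does not reach is not made up. A row lasts 1/10 s, in which the tool goes at most 50 mm and 8.59 degrees, less where a joint would pass 70% of its speed; a pose out of reach is approached as far as the arm can. A call with a gripper value outside its range is refused whole. OPENING is the opening, from 0 (shut) to 1 (fully open), set as the call begins (- or left out, the last holds). The fingers move at their own pace and stop on an object; FORCE is the grip in N (left out, the last holds). Time passes only in rows, so rows that do not move let the fingers close. It gives the time, the measured TCP pose, the force and the opening at its end, in the units of the state.
- status.get_state(): the state, without advancing time (a new reading comes with each control period).
- eyes.grab_frame(name): name is "scene" or "side" or "wrist"; returns the picture (400x640x3 uint8, blue, green, red); there is no depth.
- eyes.calibration(name): a dict with "camera_matrix" (3x3 intrinsics, pixels), "cam_to_world" (4x4, takes a point from camera to world coordinates); the wrist camera has in their place "hand_eye" (4x4, takes a point from camera to tool coordinates, whose origin is the TCP and whose axes are the tool frame's). Camera axes: x right, y up, looking along -z (the intrinsics and any distortion apply to the point x, -y, -z); pixel columns grow to the right and rows downward; lengths in m; the calibration is good to about 2 mm. The wrist camera is an equidistant fisheye: a pixel r from the principal point sees the ray r / f radians off the axis. A picture is of the moment at which its call begins: read the wrist's pose just before it. calibration takes no time and is no camera call.
- workorder.job_done(): hands the job in, once; it reports no verdict.
The state is a dict: "t": time; "q": joint angles; "qd": joint speeds; "joint_efforts": joint torques, N m; "eef_pos": TCP position; "ee_rot": TCP orientation; "force": force on the tool from outside, world axes, zero at the start; "moment": the same for the moment, N m; "width": finger opening in m.
Only numpy, scipy, OpenCV 4.12 (cv2) and the standard library are available. Lean on these libraries where they do the work, as an engineer would, in place of code of your own. Each camera call takes 0.05 s, during which the arm holds its last target. There are 200 camera calls.

## Working session

There is one attempt and no reset: what is moved stays moved. The work goes in short steps, Python scripts to look and compute and a shell command to move; the robot and the scene stay as the last step left them, time stands still between calls to the robot, and variables do not carry over. Pictures are saved under pics/ and viewed, about 8 in all and at most 12, crops included, and the job is handed in when it is done.

```bash
ls; mkdir -p pics; cat > h.py <<'E'
import numpy as np, cv2
from station import status, eyes, workorder
from scipy.spatial.transform import Rotation as R
def ray(cam,u,v,st=None):
    c=eyes.calibration(cam); K=np.array(c["camera_matrix"])
    if cam=="wrist":
        st=st or status.get_state()
        x=(u-K[0,2])/K[0,0]; y=(v-K[1,2])/K[1,1]; r=np.hypot(x,y)
        d=np.array([x/r*np.sin(r),-y/r*np.sin(r),-np.cos(r)]) if r>1e-9 else np.array([0,0,-1.])
        T=np.eye(4); T[:3,:3]=R.from_euler('xyz',st["ee_rot"]).as_matrix(); T[:3,3]=st["eef_pos"]
        M=T@np.array(c["hand_eye"])
    else:
        D=c.get("distortion",None)
        p=cv2.undistortPoints(np.array([[[u,v]]],float),K,np.array(D,float) if D is not None else None)[0,0]
        d=np.array([p[0],-p[1],-1.]); M=np.array(c["cam_to_world"])
    d=M[:3,:3]@d
    return M[:3,3],d/np.linalg.norm(d)
def plane(cam,u,v,z,st=None):
    o,d=ray(cam,u,v,st); return o+d*(z-o[2])/d[2]
def tri(r1,r2):
    (a,d),(b,e)=r1,r2; s=np.linalg.lstsq(np.c_[d,-e],b-a,rcond=None)[0]
    p,q=a+d*s[0],b+e*s[1]; return (p+q)/2,np.linalg.norm(p-q)
E
python3 - <<'E'
from h import *
st=status.get_state(); print(st)
for n in("scene","side","wrist"):
    cv2.imwrite(f"pics/{n}0.png",eyes.grab_frame(n)); c=eyes.calibration(n); print(n,{k:np.round(v,4).tolist() if not isinstance(v,str) else v for k,v in c.items()})
a=cv2.imread("pics/scene0.png");b=cv2.imread("pics/side0.png")
E
```

```text
pics
{'t': 0.0, 'q': array([ 1.41710676e+00,  3.59367097e-01,  1.10405292e-02, -3.31150186e-04,
       -1.22415785e+00, -2.88089538e-01]), 'qd': array([-0.00192216, -0.00079884,  0.0001909 , -0.00092996,  0.00058056,
       -0.00212125]), 'joint_efforts': array([ 1.12585494e-03, -5.82714951e+01,  2.93047857e+01,  6.99664369e+00,
        6.93904716e-03, -1.66024356e-04]), 'eef_pos': array([0.28841861, 0.60970451, 0.22563097]), 'ee_rot': array([-3.14141146e+00, -1.70697975e-03, -2.01268836e+00]), 'force': array([-0.3996448 , -0.53704512,  0.26884093]), 'moment': array([ 0.00380644,  0.04535906, -0.00822703]), 'width': 0.08754087832801916}
scene {'camera_matrix': [[423.513, 0.0, 316.5356], [0.0, 423.513, 198.6165], [0.0, 0.0, 1.0]], 'cam_to_world': [[0.5529, 0.6087, -0.569, -0.2163], [-0.8331, 0.39, -0.3922, -0.5163], [-0.0168, 0.6909, 0.7228, 1.0167], [0.0, 0.0, 0.0, 1.0]]}
side {'camera_matrix': [[410.841, 0.0, 323.1241], [0.0, 410.841, 195.4071], [0.0, 0.0, 1.0]], 'cam_to_world': [[0.9295, 0.1953, -0.3128, 0.1559], [-0.3686, 0.5112, -0.7764, -0.8386], [0.0083, 0.837, 0.5472, 0.6874], [0.0, 0.0, 0.0, 1.0]]}
wrist {'camera_matrix': [[309.7069, 0.0, 320.9942], [0.0, 309.7069, 196.7382], [0.0, 0.0, 1.0]], 'hand_eye': [[1.0, 0.0002, 0.0013, 0.0004], [0.0005, -0.9569, -0.2905, -0.0785], [0.0012, 0.2905, -0.9569, -0.1575], [0.0, 0.0, 0.0, 1.0]]}
```

View pics/scene0.png

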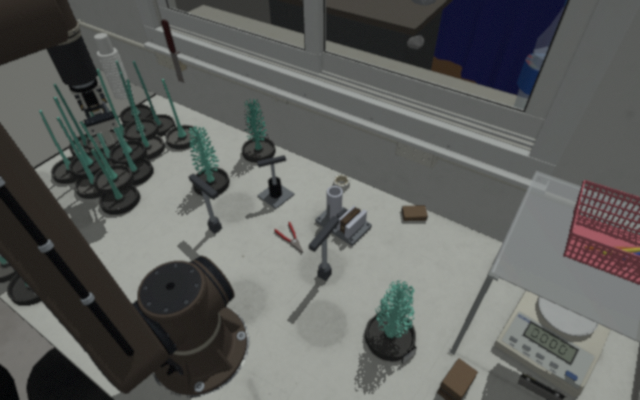

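View pics/side0.png

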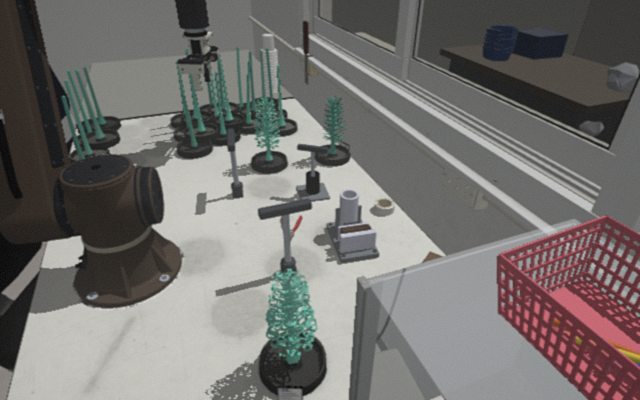

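View pics/wrist0.png

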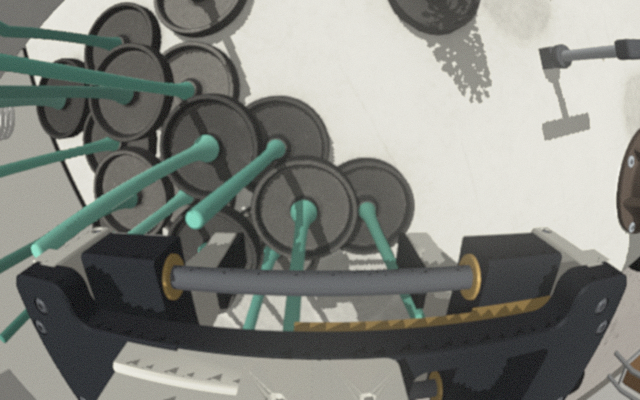

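The overview shows three T-keys. The small one stands in the stand, with its bar at about scene (272,160) and side (310,148). The clamp tube is at about scene (335,190) and side (349,195). Two larger keys stand free at scene (205,185) and (325,235), and there are plants near the stand. Next I'll enlarge the job area.

```bash
python3 - <<'E'
import cv2,numpy as np
a=cv2.imread("pics/scene0.png")[145:245,225:425];b=cv2.imread("pics/side0.png")[135:265,285:405]
cv2.imwrite("pics/sc1.png",cv2.resize(a,None,fx=4,fy=4,interpolation=cv2.INTER_CUBIC))
cv2.imwrite("pics/si1.png",cv2.resize(b,None,fx=4.5,fy=4.5,interpolation=cv2.INTER_CUBIC))
E
```

```text
(no output)
```

View pics/sc1.png

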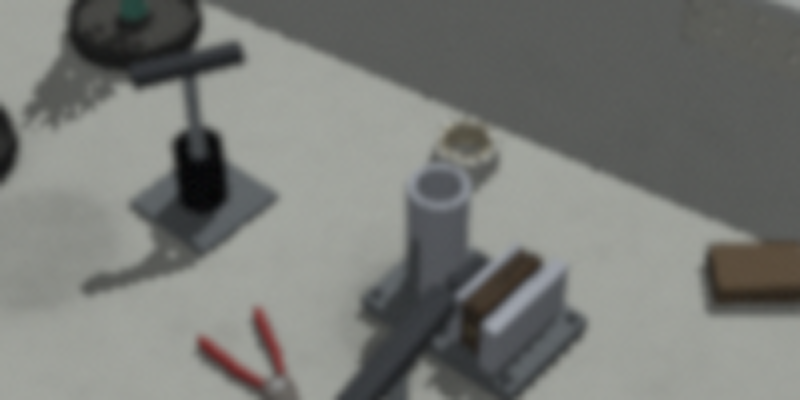

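View pics/si1.png

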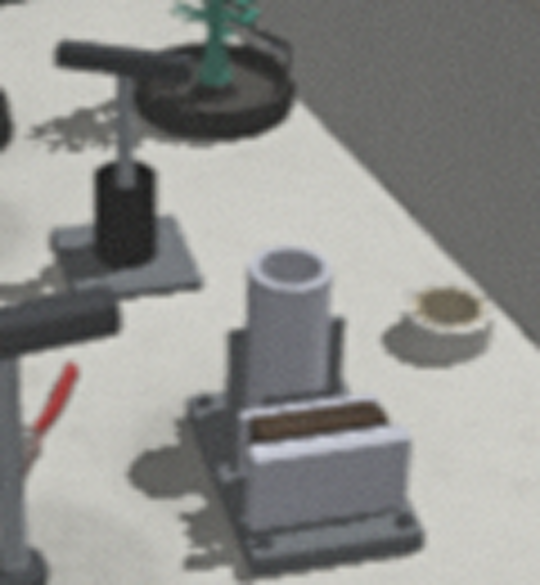

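```bash
python3 - <<'E'
from h import *
S=lambda x,y:ray("scene",225+x/4-.4,145+y/4-.4)
D=lambda x,y:ray("side",285+x/4.5-.4,135+y/4.5-.4)
def pl(r,z): o,d=r; return np.round(o+d*(z-o[2])/d[2],4)
print("bar",tri(S(188,64),D(125,60)),pl(S(188,64),.153),pl(D(125,60),.153))
print("bar ends scene",pl(S(133,75),.153),pl(S(243,52),.153),"side",pl(D(60,52),.153),pl(D(190,70),.153))
print("mouth",tri(S(440,187),D(289,270)),pl(S(440,187),.125),pl(D(289,270),.125))
print("standrim",pl(S(200,140),.07),pl(D(127,178),.07))
print("base corners scene",pl(S(365,300),.016),pl(S(585,322),.016),pl(S(510,390),.016))
print("base corners side",pl(D(190,402),.016),pl(D(243,560),.016),pl(D(420,540),.016))
print("fixed jaw top far edge", pl(D(247,450),.066),pl(D(408,435),.066), pl(S(490,325),.066),pl(S(565,268),.066))
print("tape",pl(D(450,305),.024),"pliers",pl(S(275,385),.01),"plant",pl(S(135,10),.0),pl(D(215,95),.02))
# bigger key near clamp: bar at scene (325,235), side (285,209)
print("bigkey2",tri(ray("scene",325,234),ray("side",285,209)),"bigkey1",tri(ray("scene",204,185),ray("side",231,140)))
print("plant top scene/side", tri(ray("scene",255,102),ray("side",335,98)),tri(ray("scene",203,130),ray("side",266,100)))
E
```

```text
bar (array([0.52212931, 0.15739434, 0.15598119]), np.float64(0.0008188155275006879)) [0.5242 0.1595 0.153 ] [0.5247 0.1636 0.153 ]
bar ends scene [0.4912 0.1874 0.153 ] [0.5584 0.1319 0.153 ] side [0.4894 0.1892 0.153 ] [0.5584 0.1358 0.153 ]
mouth (array([ 0.53833282, -0.06156265,  0.12604625]), np.float64(5.389870319923322e-05)) [ 0.5393 -0.061   0.125 ] [ 0.539  -0.0601  0.125 ]
standrim [0.5266 0.1589 0.07  ] [0.5228 0.1561 0.07  ]
base corners scene [ 0.4948 -0.0216  0.016 ] [ 0.5677 -0.1763  0.016 ] [ 0.4795 -0.1611  0.016 ]
base corners side [ 0.4971 -0.0203  0.016 ] [ 0.471  -0.1604  0.016 ] [ 0.5674 -0.1803  0.016 ]
fixed jaw top far edge [ 0.4842 -0.1316  0.066 ] [ 0.5711 -0.1511  0.066 ] [ 0.4886 -0.1365  0.066 ] [ 0.5671 -0.1553  0.066 ]
tape [0.6871 0.0054 0.024 ] pliers [ 0.3922 -0.0085  0.01  ] plant [0.6896 0.3688 0.    ] [0.6607 0.3319 0.02  ]
bigkey2 (array([ 0.34553452, -0.1523727 ,  0.18908897]), np.float64(0.0016774268009366463)) bigkey1 (array([0.30740592, 0.22779064, 0.18768981]), np.float64(0.003921410275157899))
plant top scene/side (array([0.66270066, 0.32695494, 0.22908553]), np.float64(0.0009852866751542868)) (array([0.44322528, 0.34646873, 0.24502172]), np.float64(0.002249486628488003))
```

```bash
python3 -m jog '[[0,0,45,0,0,0],[0,0,45,0,0,0],[0,0,45,0,0,0],[0,0,40,0,0,0]]' 1 && python3 -m jog '[[22,-42,0,0,0,-0.02],[22,-42,0,0,0,-0.02],[22,-42,0,0,0,-0.02],[22,-42,0,0,0,-0.02],[22,-42,0,0,0,-0.02],[22,-42,0,0,0,-0.02],[22,-42,0,0,0,-0.02],[22,-42,0,0,0,-0.02],[22,-42,0,0,0,-0.02],[22,-42,0,0,0,-0.02],[15,-32,0,0,0,-0.03],[0,0,0,0,0,0]]'
```

```text
t: 0.55
eef_pos: [0.2867, 0.6052, 0.3965]
ee_rot: [-3.139, -0.019, -2.013]
force: [-0.7, 0.7, 0.3]
width: 0.0876
t: 1.75
eef_pos: [0.5251, 0.137, 0.4008]
ee_rot: [-3.14, -0.011, -2.248]
force: [0.8, -0.3, 0.1]
width: 0.0875
```

```bash
python3 -m jog '[[-2,21,-60,0,0,0],[0,0,-30,0,0,0],[0,0,0,0,0,0]]'; python3 - <<'E'
from h import *
st=status.get_state(); im=eyes.grab_frame("wrist"); cv2.imwrite("pics/w1.png",im); np.save("w1.npy",np.r_[st["eef_pos"],st["ee_rot"]])
print(st["eef_pos"],st["ee_rot"])
E
```

```text
t: 2.05
eef_pos: [0.5238, 0.1533, 0.3217]
ee_rot: [-3.14, -0.009, -2.253]
force: [-0.6, 0.4, 0.8]
width: 0.0876
[0.52382121 0.15332388 0.3216583 ] [-3.13985659 -0.00863246 -2.25268228]
```

View pics/w1.png

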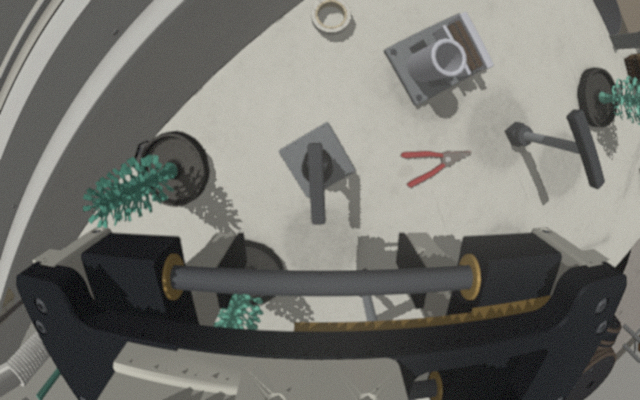

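The wrist view shows the key bar from about (317,143) to (318,223), and the tube mouth centred at about (449,56). I'll refine both by mask.

```bash
python3 - <<'E'
from h import *
im=cv2.imread("pics/w1.png"); p=np.load("w1.npy"); st={"eef_pos":p[:3],"ee_rot":p[3:]}
g=cv2.cvtColor(im,cv2.COLOR_BGR2GRAY)
print(g[138:232:6,300:336:2])
for r in (195,205,215): 
    row=g[r,295:340].astype(int); d=np.diff(row); l=295+d.argmin()+.5; h=295+d.argmax()+.5; print(r,l,h)
W=lambda u,v,z:np.round(plane("wrist",u,v,z,st),4)
m=g[20:100,410:490]; 
# mouth: bright ring outline
for thr in (150,165,180):
    cs,_=cv2.findContours(((m>thr)*255).astype(np.uint8),cv2.RETR_CCOMP,cv2.CHAIN_APPROX_NONE)
    for c in cs:
        if len(c)>40:
            e=cv2.fitEllipse(c); print(thr,np.round(e[0],1)+[410,20],np.round(e[1],1),len(c))
print(W(317.5,143,.161),W(318.5,223,.161),W(317.5,183,.161),"mouth",W(449,56,.125))
E
```

```text
[[133 126 126 127 125 125 121 121 124 125 123 122 123 121 123 121 125 121]
 [122 119 121 122  98  87  80  82  79  83  80 105 121 123 120 124 120 120]
 [120 124 125 113  84  82  82  87  88  87  81  71  67 103 119 121 119 117]
 [120 116  92  57  74  82  78  86  86  88  83  65  58  60  60  88 116 120]
 [120  93  62  64  80  85  87  89  81  85  78  73  71  66  63  58  79  83]
 [112  71  59  51  67  85  81  82  83  86  80  73  66  61  53  56  67  80]
 [117  98  53  52  63  80  86  85  80  87  81  75  53  52  51  54  82  80]
 [117 122 120 101  70  80  87  79  85  83  82  75  57  56  74  75  78  79]
 [138 120 120 119 112  84  84  85  83  79  81  72  74  83  93 104 111 110]
 [183 172 129 118 120  91  79  85  79  81  82  76 126 180 180 167 177 162]
 [180 181 171 170 155 104  85  84  80  83  80  76 110 180 180 179 184 183]
 [175 174 174 176 176 140  78  82  79  82  85  79 103 170 176 173 175 175]
 [176 173 167 164 163 130  84  84  83  80  80  80  86 151 161 166 163 163]
 [159 160 164 162 160 135  87  84  84  84  84  81  86 147 162 165 166 161]
 [166 163 167 162 161 149 107  82  79  77  81  78  94 149 159 154 159 161]
 [157 162 163 157 163 159 161 163 165 166 165 165 163 157 161 161 162 160]]
195 304.5 323.5
205 310.5 324.5
215 311.5 325.5
150 [448.6  54.8] [31.4 50.2] 136
150 [448.2  56.2] [27.3 30.9] 82
150 [472.5  61.8] [37.6 86.1] 257
150 [419.3  25.2] [12.1 37.2] 79
165 [478.4  87. ] [23.5 33.8] 108
165 [448.6  54.8] [30.5 48.4] 133
165 [448.3  56.3] [28.3 32.2] 86
165 [480.2  34.2] [20.6 53.5] 118
165 [418.9  25. ] [11.6 34.6] 74
180 [483.2  52.8] [ 3.1 24.4] 63
180 [483.2  29.3] [13.4 34.3] 79
180 [471.4  30.4] [ 2.5 23.3] 48
180 [420.5  24.6] [ 8.2 28.3] 92
[0.5562 0.1298 0.161 ] [0.4873 0.1847 0.161 ] [0.5232 0.1567 0.161 ] mouth [ 0.5399 -0.0581  0.125 ]
```

```bash
python3 - <<'E'
from h import *
p=np.load("w1.npy"); st={"eef_pos":p[:3],"ee_rot":p[3:]}
W=lambda u,v,z:plane("wrist",u,v,z,st)
a,b=W(314.9,142.8,.161),W(318.4,222.8,.161); print(a,b,(a+b)/2,np.linalg.norm(a-b),np.arctan2(*(a-b)[1::-1]))
for v0,v1,c0,c1 in((150,217,(308,322),(312,324.7)),):
    m,n=W(sum(c0)/2,v0,.161),W(sum(c1)/2,v1,.161); print("yaw",np.arctan2(*(m-n)[1::-1]), np.linalg.norm(W(312,v1,.161)-W(324.7,v1,.161)))
print("mouth",W(448.3,56.2,.125))
e=(a+b)/2; print("bar dir perp offs")
E
```

```text
[0.55808673 0.13170051 0.161     ] [0.48757509 0.18460592 0.161     ] [0.52283091 0.15815321 0.161     ] 0.08815255719039858 -0.6436978304644709
yaw -0.6376734394658395 0.013930007585696982
mouth [ 0.54018837 -0.05712629  0.125     ]
bar dir perp offs
```

```bash
python3 -m jog '[[-1,5,-40,0.007,-0.006,0.037],[0,0,-40,0,0,0],[0,0,-30,0,0,0],[0,0,0,0,0,0]]'; python3 -c "
from h import *
s=status.get_state();print(s['eef_pos'],s['ee_rot'],s['force'])"
```

```text
t: 2.5
eef_pos: [0.527, 0.1616, 0.2195]
ee_rot: [-3.132, 0.013, -2.211]
force: [-0.5, -0.2, 0.1]
width: 0.0875
[0.5269865  0.16160253 0.21949197] [-3.132207    0.01283755 -2.21072657] [-0.4585551  -0.19082792  0.14994409]
```

```bash
cat > go.py <<'E'
import sys
from h import *
def delta(x,y,z,yaw):
    s=status.get_state(); A=R.from_euler('xyz',s['ee_rot']); B=R.from_euler('xyz',[np.pi,0,yaw])
    print('t',round(s['t'],2),'pos',np.round(s['eef_pos'],4),'yaw',round(s['ee_rot'][2],3),'F',np.round(s['force'],1),'M',np.round(s['moment'],2),'w',round(s['width'],4),'q6',round(s['q'][5],2))
    print('delta mm',np.round((np.array([x,y,z])-s['eef_pos'])*1e3,1),'rot',np.round((B*A.inv()).as_rotvec(),4))
if len(sys.argv)>4: delta(*map(float,sys.argv[1:5]))
E
python3 -m jog '[[-4,-3.5,-40,-0.004,0.016,-0.005],[0,0,-20,0,0,0],[0,0,0,0,0,0]]';python3 go.py .5228 .158 .134 -2.216
```

```text
t: 2.8
eef_pos: [0.5279, 0.1612, 0.167]
ee_rot: [-3.137, 0.009, -2.213]
force: [-0.2, 0.1, 0.3]
width: 0.0874
t 2.8 pos [0.5279 0.1612 0.167 ] yaw -2.213 F [-0.2  0.1  0.3] M [-0.05  0.04  0.01] w 0.0874 q6 0.27
delta mm [ -5.1  -3.2 -33. ] rot [-0.0044  0.009  -0.0031]
```

```bash
python3 -m jog '[[-4,-3,-20,-0.004,0.009,-0.003],[-2,-1,-10,0,0,0],[0,0,0,0,0,0]]';python3 go.py .5228 .158 .134 -2.216
```

```text
t: 3.1
eef_pos: [0.5266, 0.1601, 0.1446]
ee_rot: [-3.137, 0.009, -2.214]
force: [-0.0, 0.4, -0.2]
width: 0.0876
t 3.1 pos [0.5266 0.1601 0.1446] yaw -2.214 F [-0.   0.4 -0.2] M [-0.04  0.01 -0.02] w 0.0876 q6 0.27
delta mm [ -3.8  -2.1 -10.6] rot [-0.0043  0.0092 -0.0024]
```

```bash
python3 -m jog '[[-6,-4,-11,-0.008,0.018,-0.003],[-1,-1,-3,0,0,0],[0,0,0,0,0,0]]';python3 go.py .5228 .158 .134 -2.216; python3 -c "
from h import *
print(np.round(status.get_state()['q'],2))"
```

```text
t: 3.4
eef_pos: [0.5212, 0.1561, 0.1336]
ee_rot: [3.138, -0.005, -2.216]
force: [-0.3, 0.5, -0.3]
width: 0.0877
t 3.4 pos [0.5212 0.1561 0.1336] yaw -2.216 F [-0.3  0.5 -0.3] M [ 0.03 -0.01  0.03] w 0.0877 q6 0.28
delta mm [1.6 1.9 0.4] rot [ 0.0018 -0.0053 -0.0003]
[ 0.65  0.23 -0.4  -0.   -0.95  0.28]
```

```bash
python3 -m jog '[[2,2.4,0,0.002,-0.006,0],[0,0,0,0,0,0]]';python3 go.py .5228 .158 .134 -2.216
```

```text
t: 3.6
eef_pos: [0.5238, 0.1588, 0.1343]
ee_rot: [-3.14, 0.002, -2.216]
force: [0.2, 0.8, 0.2]
width: 0.0878
t 3.6 pos [0.5238 0.1588 0.1343] yaw -2.216 F [0.2 0.8 0.2] M [0.02 0.02 0.02] w 0.0878 q6 0.27
delta mm [-1.  -0.8 -0.3] rot [-0.0006  0.0021 -0.0003]
```

```bash
python3 -m jog '[[0,0,0,0,0,0],[0,0,0,0,0,0],[0,0,0,0,0,0],[0,0,0,0,0,0],[0,0,0,0,0,0],[0,0,0,0,0,0],[0,0,0,0,0,0],[0,0,0,0,0,0]]' 0 40;python3 go.py .5228 .158 .134 -2.216
```

```text
t: 4.4
eef_pos: [0.524, 0.1589, 0.1347]
ee_rot: [-3.14, 0.002, -2.215]
force: [-0.4, 0.5, -0.1]
width: 0.029
t 4.4 pos [0.524  0.1589 0.1347] yaw -2.215 F [-0.4  0.5 -0.1] M [ 0.01  0.02 -0.05] w 0.029 q6 0.27
delta mm [-1.2 -0.9 -0.7] rot [-0.0008  0.0026 -0.0005]
```

```bash
python3 -m jog '[[0,0,0,0,0,0],[0,0,0,0,0,0],[0,0,0,0,0,0],[0,0,0,0,0,0],[0,0,0,0,0,0]]';python3 go.py .5228 .158 .134 -2.216
```

```text
t: 4.9
eef_pos: [0.5239, 0.1588, 0.1347]
ee_rot: [-3.14, 0.002, -2.216]
force: [-0.5, -0.3, 1.0]
width: 0.0156
t 4.9 pos [0.5239 0.1588 0.1347] yaw -2.216 F [-0.5 -0.3  1. ] M [-0.01  0.03 -0.  ] w 0.0156 q6 0.27
delta mm [-1.1 -0.8 -0.7] rot [-0.0006  0.0023 -0.0004]
```

```bash
python3 -m jog '[[0,0,12,0,0,0],[0,0,12,0,0,0],[0,0,12,0,0,0],[0,0,12,0,0,0],[0,0,0,0,0,0]]';python3 go.py .524 .159 .286 -2.216
```

```text
t: 5.4
eef_pos: [0.5236, 0.1587, 0.1871]
ee_rot: [-3.14, 0.002, -2.216]
force: [0.8, -0.2, -2.5]
width: 0.0155
t 5.4 pos [0.5236 0.1587 0.1871] yaw -2.216 F [ 0.8 -0.2 -2.5] M [ 0.12 -0.1  -0.01] w 0.0155 q6 0.27
delta mm [ 0.4  0.3 98.9] rot [-0.0008  0.0021 -0.0003]
```

```bash
python3 -m jog '[[0,0,30,0,0,0],[0,0,35,0,0,0],[0,0,25,0,0,0],[2,-30,0,0,0,0],[3,-40,0,0,0,0],[3,-40,0,0,0,0],[3,-40,0,0,0,0],[3,-35,0,0,0,0],[0,0,0,0,0,0],[0,0,0,0,0,0]]';python3 go.py .540 -.059 .286 -2.216
```

```text
t: 6.4
eef_pos: [0.5354, -0.0322, 0.2816]
ee_rot: [-3.141, 0.004, -2.214]
force: [0.5, -0.1, -2.2]
width: 0.0154
t 6.4 pos [ 0.5354 -0.0322  0.2816] yaw -2.214 F [ 0.5 -0.1 -2.2] M [ 0.07 -0.02 -0.02] w 0.0154 q6 0.62
delta mm [  4.6 -26.8   4.4] rot [-0.0033  0.0031 -0.0021]
```

```bash
python3 -m jog '[[4.5,-25,0,-0.003,0.003,0],[0,0,0,0,0,0],[0,0,0,0,0,0]]';python3 go.py .540 -.059 .286 -2.216; python3 - <<'E'
from h import *
st=status.get_state(); w=eyes.grab_frame("wrist"); cv2.imwrite("pics/w2.png",w); np.save("w2.npy",np.r_[st["eef_pos"],st["ee_rot"]])
a=eyes.grab_frame("scene");b=eyes.grab_frame("side"); cv2.imwrite("pics/sc2.png",a); cv2.imwrite("pics/si2.png",b)
f=lambda i,s:cv2.resize(i,None,fx=s,fy=s,interpolation=cv2.INTER_CUBIC)
c=np.zeros((600,800,3),np.uint8)
c[:300,:390]=f(a[150:210,300:378],5); c[:300,400:800]=f(b[155:215,310:390],5); c[300:600,:800]=cv2.resize(w[0:240,0:640],(800,300))
cv2.imwrite("pics/m2.png",c)
E
```

```text
t: 6.7
eef_pos: [0.5398, -0.056, 0.2813]
ee_rot: [3.141, 0.001, -2.213]
force: [0.2, -0.3, -3.1]
width: 0.0158
t 6.7 pos [ 0.5398 -0.056   0.2813] yaw -2.213 F [ 0.2 -0.3 -3.1] M [ 0.03 -0.01 -0.01] w 0.0158 q6 0.67
delta mm [ 0.2 -3.   4.7] rot [-0.001  -0.0002 -0.0034]
```

View pics/m2.png

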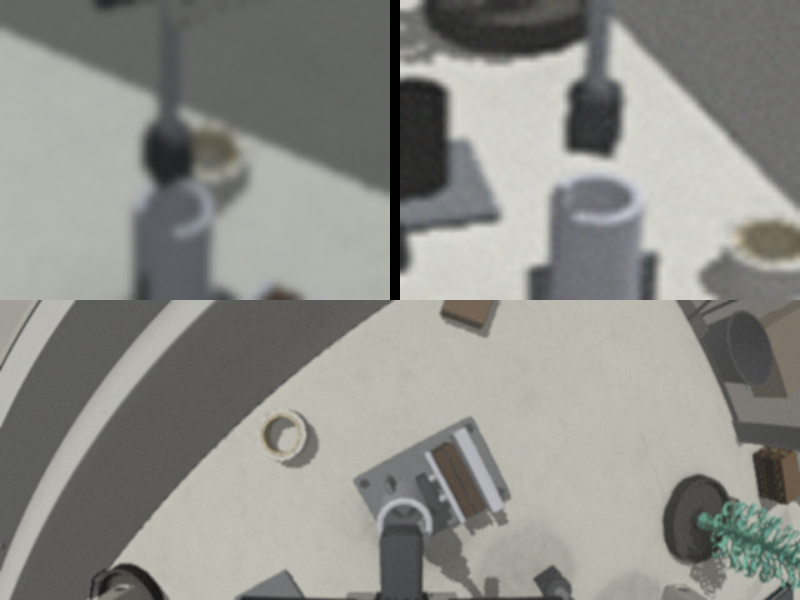

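The key hangs just above the tube. The socket end is at scene px (333.6,~183) and side px (348.4,185), and the tube axis is at scene column 334.9 and side column 349.2. I'll now get sub-pixel edges.

```bash
python3 - <<'E'
from h import *
from scipy.optimize import least_squares
def edges(g,r,lo,hi,sign):
    row=g[r,lo:hi].astype(float); d=np.diff(row)*sign; m=lo+np.arange(len(d))+.5
    mid=(hi-lo)//2
    def cen(sl): w=np.clip(d[sl],0,None); k=w.argmax(); s=slice(max(k-2,0),k+3); return (w[s]*m[sl][s]).sum()/w[s].sum()
    L=cen(slice(0,mid)); d*=-1; return L,cen(slice(mid,None))
for n,f,kr,kl,tr,tl in(("scene","sc2",range(176,184,2),(324,345),range(198,206,2),(319,352)),("side","si2",range(173,183,2),(338,360),range(198,208,2),(333,368))):
    g=cv2.cvtColor(cv2.imread(f"pics/{f}.png"),cv2.COLOR_BGR2GRAY)
    for r in kr: a=edges(g,r,*kl,-1); print(n,"key",r,np.round(a,1),round(sum(a)/2,2))
    for r in tr: a=edges(g,r,*tl,-1); print(n,"tube",r,np.round(a,1),round(sum(a)/2,2))
def proj(n,p):
    c=eyes.calibration(n);K=np.array(c["camera_matrix"]);M=np.linalg.inv(np.array(c["cam_to_world"]))
    q=M[:3,:3]@p+M[:3,3]; return K[0,2]+K[0,0]*q[0]/-q[2],K[1,2]+K[1,1]*-q[1]/-q[2]
for n in("scene","side"): print(n,"mouth@(.5395,-.060)",proj(n,np.array([.5395,-.060,.125])),"keyend@TCP",proj(n,np.array([.5398,-.056,.1553])),"sock mid",proj(n,np.array([.5398,-.056,.168])), "d/dx,dy",np.round(np.array(proj(n,np.array([.5495,-.06,.125])))-proj(n,np.array([.5395,-.06,.125])),2),np.round(np.array(proj(n,np.array([.5395,-.05,.125])))-proj(n,np.array([.5395,-.06,.125])),2))
E
```

```text
scene key 176 [328.6 337.5] 333.03
scene key 178 [328.2 338. ] 333.1
scene key 180 [328.1 338. ] 333.08
scene key 182 [328.2 337.9] 333.07
scene tube 198 [326.1 341.9] 333.97
scene tube 200 [326.1 341.7] 333.87
scene tube 202 [326.1 341.6] 333.86
scene tube 204 [326.1 341.6] 333.88
side key 173 [343.2 354. ] 348.58
side key 175 [343.3 354.2] 348.71
side key 177 [343.1 353.8] 348.46
side key 179 [342.6 353.8] 348.2
side key 181 [342.6 353.6] 348.1
side tube 198 [339.4 358.3] 348.85
side tube 200 [339.4 357.8] 348.58
side tube 202 [339.3 357.6] 348.45
side tube 204 [339.4 357.3] 348.35
side tube 206 [339.2 361.3] 350.22
scene mouth@(.5395,-.060) (np.float64(334.3523303506878), np.float64(191.16877111508862)) keyend@TCP (np.float64(333.38131188207416), np.float64(183.26018212750614)) sock mid (np.float64(333.4337702295057), np.float64(180.10949052012054)) d/dx,dy [ 1.78 -2.01] [-2.86 -1.29]
side mouth@(.5395,-.060) (np.float64(348.97451170578694), np.float64(194.5331585512741)) keyend@TCP (np.float64(348.93273388104564), np.float64(183.44698183541277)) sock mid (np.float64(349.1525581620183), np.float64(179.04905909241526)) d/dx,dy [ 3.61 -0.77] [-1.65 -2.01]
```

```bash
python3 -m jog '[[1,-2.5,-8,0,0,0],[0,0,-8,0,0,0],[0,0,-6,0,0,0],[0,0,0,0,0,0],[0,0,0,0,0,0]]';python3 go.py .541 -.0585 .256 -2.213; python3 - <<'E'
from h import *
a=eyes.grab_frame("scene");b=eyes.grab_frame("side"); cv2.imwrite("pics/sc3.png",a); cv2.imwrite("pics/si3.png",b)
f=lambda i,s:cv2.resize(i,None,fx=s,fy=s,interpolation=cv2.INTER_CUBIC)
c=np.zeros((400,800,3),np.uint8)
c[:,:400]=f(a[170:210,315:355],10); c[:,400:]=f(b[170:210,330:370],10)
cv2.imwrite("pics/m3.png",c)
E
```

```text
t: 7.35
eef_pos: [0.5403, -0.0567, 0.2567]
ee_rot: [3.14, 0.0, -2.209]
force: [0.8, -1.7, -1.5]
width: 0.0156
t 7.35 pos [ 0.5403 -0.0567  0.2567] yaw -2.209 F [ 0.8 -1.7 -1.5] M [ 0.01 -0.02  0.01] w 0.0156 q6 0.68
delta mm [ 0.7 -1.8 -0.7] rot [-0.001  -0.0012 -0.0035]
```

View pics/m3.png

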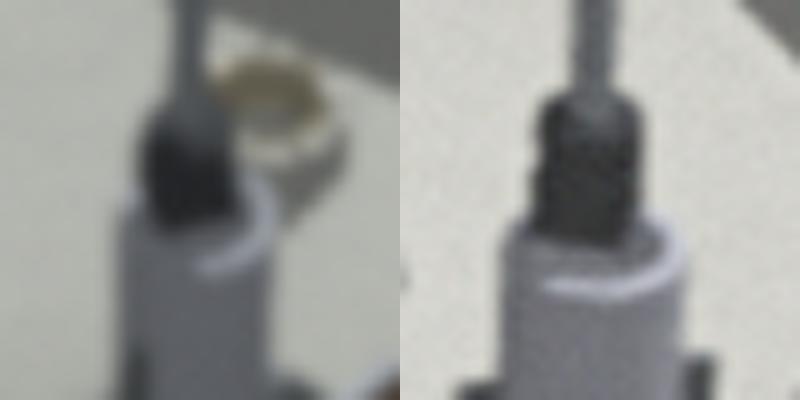

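Against the tube, the socket end sits 0.5 px left in scene and 1 px left in side. That puts the key about 2 mm too far in -x. I'll correct it, then descend gently by feel.

```bash
python3 -m jog '[[3,-1.5,0,0,0,0],[0,0,0,0,0,0],[0,0,-2,0,0,0],[0,0,-2,0,0,0],[0,0,-2,0,0,0],[0,0,0,0,0,0]]';python3 go.py .5423 -.0577 .256 -2.213; python3 -m jog '[[0,0,-2,0,0,0],[0,0,-2,0,0,0],[0,0,0,0,0,0]]';python3 go.py .5423 -.0577 .245 -2.213;
```

```text
t: 8.05
eef_pos: [0.5441, -0.0585, 0.2512]
ee_rot: [3.141, 0.001, -2.21]
force: [0.1, 0.5, -2.4]
width: 0.0154
t 8.05 pos [ 0.5441 -0.0585  0.2512] yaw -2.21 F [ 0.1  0.5 -2.4] M [ 0.02 -0.01 -0.03] w 0.0154 q6 0.68
delta mm [-1.8  0.8  4.8] rot [-0.0014  0.0006 -0.0032]
t: 8.35
eef_pos: [0.544, -0.0585, 0.2468]
ee_rot: [3.141, 0.001, -2.21]
force: [0.2, -0.1, -2.2]
width: 0.0157
t 8.35 pos [ 0.544  -0.0585  0.2468] yaw -2.21 F [ 0.2 -0.1 -2.2] M [ 0.04  0.02 -0.06] w 0.0157 q6 0.68
delta mm [-1.7  0.8 -1.8] rot [-0.0014  0.0005 -0.0032]
```

```bash
python3 - <<'E'
from h import *
a=eyes.grab_frame("scene");b=eyes.grab_frame("side"); cv2.imwrite("pics/sc4.png",a); cv2.imwrite("pics/si4.png",b)
f=lambda i,s:cv2.resize(i,None,fx=s,fy=s,interpolation=cv2.INTER_CUBIC)
c=np.zeros((400,800,3),np.uint8)
c[:,:400]=f(a[170:210,315:355],10); c[:,400:]=f(b[170:210,330:370],10)
cv2.imwrite("pics/m4.png",c)
def ed(g,r,lo,hi):
    row=g[r,lo:hi].astype(float); d=np.diff(row); mid=len(d)//2; x=lo+.5+np.arange(len(d))
    def c(s,w): w=np.clip(w,0,None); k=w.argmax(); t=slice(max(k-2,0),k+3); return (w[t]*x[s][t]).sum()/w[t].sum()
    return c(slice(0,mid),-d[:mid]),c(slice(mid,None),d[mid:])
for n,i,kr,kl,tr,tl in(("scene",a,(182,184,186),(324,346),(200,202,204),(319,352)),("side",b,(180,182,184,186),(338,360),(200,202,204),(333,368))):
    g=cv2.cvtColor(i,cv2.COLOR_BGR2GRAY)
    for r in kr: e=ed(g,r,*kl);print(n,"key",r,np.round(e,1),round(sum(e)/2,2))
    for r in tr: e=ed(g,r,*tl);print(n,"tube",r,np.round(e,1),round(sum(e)/2,2))
E
```

```text
scene key 182 [331.4 344.2] 337.78
scene key 184 [330.1 338.9] 334.49
scene key 186 [329.7 339. ] 334.35
scene tube 200 [326.1 341.6] 333.87
scene tube 202 [326.1 341.6] 333.85
scene tube 204 [326.2 341.6] 333.89
side key 180 [347.3 352.5] 349.87
side key 182 [346.4 352.6] 349.54
side key 184 [345.1 355.2] 350.17
side key 186 [344.5 355.5] 350.04
side tube 200 [339.3 357.6] 348.49
side tube 202 [339.2 357.7] 348.45
side tube 204 [339.2 357.3] 348.29
```

View pics/m4.png

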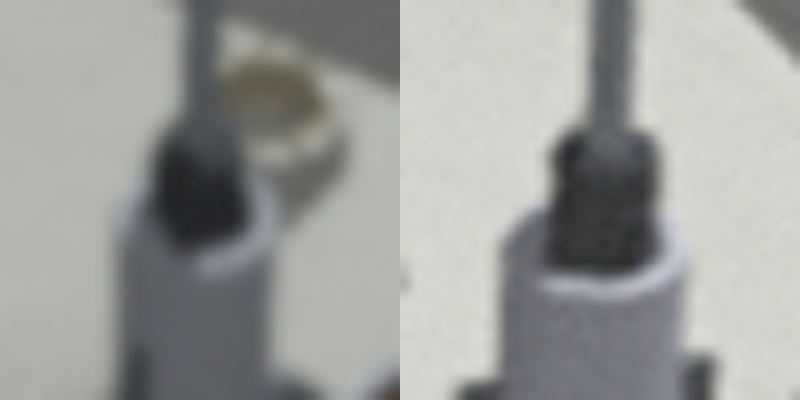

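The socket end is now in the mouth but about 2 mm too far in +x: scene centre 201 against tube 196, side centre 605 against 594, at 10x. I'll shift back and continue down.

```bash
python3 -m jog '[[-2,0,0,0,0,0],[0,0,0,0,0,0],[0,0,-2,0,0,0],[0,0,-2,0,0,0],[0,0,-2,0,0,0],[0,0,0,0,0,0]]';python3 go.py .542 -.0585 .256 -2.213; python3 -m jog '[[0,0,-3,0,0,0],[0,0,-3,0,0,0],[0,0,-3,0,0,0],[0,0,0,0,0,0]]';python3 go.py .542 -.0585 .245 -2.213;
```

```text
t: 9.05
eef_pos: [0.542, -0.0585, 0.2408]
ee_rot: [-3.141, 0.002, -2.21]
force: [-0.2, 0.4, -2.5]
width: 0.0153
t 9.05 pos [ 0.542  -0.0585  0.2408] yaw -2.21 F [-0.2  0.4 -2.5] M [ 0.03 -0.05 -0.02] w 0.0153 q6 0.68
delta mm [-0.  -0.  15.2] rot [-0.0014  0.0013 -0.0033]
t: 9.45
eef_pos: [0.542, -0.0584, 0.2308]
ee_rot: [3.141, 0.002, -2.21]
force: [-0.7, -0.4, -1.8]
width: 0.0158
t 9.45 pos [ 0.542  -0.0584  0.2308] yaw -2.21 F [-0.7 -0.4 -1.8] M [-0.04  0.04  0.08] w 0.0158 q6 0.68
delta mm [ 0.  -0.1 14.2] rot [-0.0014  0.0009 -0.0032]
```

```bash
python3 -m jog '[[0,0,-5,0,0,0],[0,0,-5,0,0,0],[0,0,-5,0,0,0],[0,0,-5,0,0,0],[0,0,0,0,0,0]]';python3 go.py .542 -.0585 .171 -2.213; python3 -m jog '[[0,0,-5,0,0,0],[0,0,-5,0,0,0],[0,0,-5,0,0,0],[0,0,-5,0,0,0],[0,0,0,0,0,0]]';python3 go.py .542 -.0585 .171 -2.213;
```

```text
t: 9.95
eef_pos: [0.5418, -0.0585, 0.2086]
ee_rot: [3.141, 0.001, -2.21]
force: [0.4, 0.3, -1.9]
width: 0.0158
t 9.95 pos [ 0.5418 -0.0585  0.2086] yaw -2.21 F [ 0.4  0.3 -1.9] M [-0.06  0.05  0.06] w 0.0158 q6 0.68
delta mm [  0.2  -0.  -37.6] rot [-0.0014  0.0003 -0.0032]
t: 10.45
eef_pos: [0.5417, -0.0585, 0.1867]
ee_rot: [3.141, 0.001, -2.21]
force: [-0.8, 0.1, -1.9]
width: 0.0157
t 10.45 pos [ 0.5417 -0.0585  0.1867] yaw -2.21 F [-0.8  0.1 -1.9] M [-0.07  0.01 -0.  ] w 0.0157 q6 0.68
delta mm [  0.3  -0.  -15.7] rot [-0.0013  0.0002 -0.0032]
```

```bash
python3 -m jog '[[0,0,-3,0,0,0],[0,0,-3,0,0,0],[0,0,-3,0,0,0],[0,0,0,0,0,0]]';python3 go.py .542 -.0585 .162 -2.213; python3 -m jog '[[0,0,-1.5,0,0,0],[0,0,-1.5,0,0,0],[0,0,-1.5,0,0,0],[0,0,0,0,0,0]]';python3 go.py .542 -.0585 .162 -2.213;
```

```text
t: 10.85
eef_pos: [0.542, -0.0585, 0.1772]
ee_rot: [3.141, 0.001, -2.21]
force: [0.0, 0.1, -2.1]
width: 0.0154
t 10.85 pos [ 0.542  -0.0585  0.1772] yaw -2.21 F [ 0.   0.1 -2.1] M [-0.02 -0.03 -0.03] w 0.0154 q6 0.68
delta mm [  0.   -0.  -15.2] rot [-0.0013  0.0007 -0.0033]
t: 11.25
eef_pos: [0.5421, -0.0585, 0.1725]
ee_rot: [-3.141, 0.002, -2.21]
force: [-0.2, -0.9, -2.5]
width: 0.0158
t 11.25 pos [ 0.5421 -0.0585  0.1725] yaw -2.21 F [-0.2 -0.9 -2.5] M [-0.05  0.01 -0.08] w 0.0158 q6 0.68
delta mm [ -0.1  -0.  -10.5] rot [-0.0013  0.0011 -0.0033]
```

```bash
for i in 1 2 3; do python3 -m jog '[[0,0,-1,0,0,0],[0,0,-1,0,0,0]]' | sed -n '2p;4p'; done; python3 go.py .542 -.0585 .162 -2.213
```

```text
eef_pos: [0.5423, -0.0585, 0.1706]
force: [-0.4, 0.1, -2.8]
eef_pos: [0.5423, -0.0586, 0.1685]
force: [-0.9, -0.7, -1.3]
eef_pos: [0.5427, -0.0589, 0.1672]
force: [-1.4, -0.8, 5.2]
t 11.85 pos [ 0.5427 -0.0589  0.1672] yaw -2.209 F [-1.4 -0.8  5.2] M [-0.24  0.61 -0.05] w 0.0159 q6 0.68
delta mm [-0.7  0.4 -5.2] rot [-0.0004  0.0024 -0.0039]
```

Contact came at TCP z 0.1672, so the socket end is about 4 mm below the stem top: crossed, as expected. I'll feel counter-clockwise, since the stem's open stop keeps it from following, with about 7 N down.

```bash
for i in 1 2 3; do python3 -m jog '[[0,0,-0.7,0,0,0.07],[0,0,-0.7,0,0,0.07]]' | sed -n '2,4p'; done; python3 go.py .542 -.0585 .151 -2.213
```

```text
eef_pos: [0.5431, -0.0591, 0.1669]
ee_rot: [-3.139, 0.002, -2.066]
force: [-1.5, -0.5, 4.3]
eef_pos: [0.5434, -0.0591, 0.1668]
ee_rot: [-3.137, 0.002, -1.92]
force: [-2.0, -0.2, 4.5]
eef_pos: [0.5435, -0.059, 0.1666]
ee_rot: [-3.137, 0.003, -1.773]
force: [-3.2, 0.3, 4.5]
t 12.45 pos [ 0.5435 -0.059   0.1666] yaw -1.773 F [-3.2  0.3  4.5] M [ 0.46  1.15 -0.01] w 0.0154 q6 1.12
delta mm [ -1.5   0.5 -15.6] rot [-0.0005  0.0057 -0.4397]
```

```bash
for i in 1 2 3; do python3 -m jog '[[-0.5,0,-0.8,0,0,0.07],[-0.2,0,-0.8,0,0,0.07]]' | sed -n '2,4p'; done; python3 go.py .542 -.0585 .151 -2.213
```

```text
eef_pos: [0.543, -0.0587, 0.1661]
ee_rot: [-3.136, 0.003, -1.627]
force: [-1.8, 1.8, 3.2]
eef_pos: [0.5424, -0.0584, 0.1654]
ee_rot: [-3.135, 0.004, -1.481]
force: [-1.7, 0.8, 2.0]
eef_pos: [0.5416, -0.058, 0.164]
ee_rot: [-3.134, 0.004, -1.335]
force: [-0.7, 0.6, -3.5]
t 13.05 pos [ 0.5416 -0.058   0.164 ] yaw -1.335 F [-0.7  0.6 -3.5] M [-0.02  0.22  0.01] w 0.0155 q6 1.56
delta mm [  0.4  -0.5 -13. ] rot [-0.0029  0.0084 -0.878 ]
```

```bash
for i in 1 2; do python3 -m jog '[[0,0,-1,0,0.003,0.03],[0,0,-1,0,0.003,0.03]]' | sed -n '2,4p'; done; python3 go.py .542 -.0585 .151 -1.335
```

```text
eef_pos: [0.5413, -0.0578, 0.1616]
ee_rot: [-3.14, 0.007, -1.271]
force: [-0.0, -0.2, -3.3]
eef_pos: [0.5413, -0.0576, 0.1592]
ee_rot: [3.138, 0.009, -1.209]
force: [0.2, -1.2, -3.0]
t 13.45 pos [ 0.5413 -0.0576  0.1592] yaw -1.209 F [ 0.2 -1.2 -3. ] M [-0.16 -0.21  0.04] w 0.0161 q6 1.69
delta mm [ 0.7 -0.9 -8.2] rot [-0.0075 -0.0064 -0.1264]
```

```bash
for i in 1 2 3; do python3 -m jog '[[0.2,-0.2,-1,-0.002,-0.002,0],[0,0,-1,0,0,0]]' | sed -n '2,4p'; done; python3 go.py .542 -.0585 .151 -1.209
```

```text
eef_pos: [0.5417, -0.0576, 0.1567]
ee_rot: [3.139, 0.007, -1.209]
force: [0.0, -0.3, -2.3]
eef_pos: [0.5417, -0.0578, 0.1543]
ee_rot: [3.14, 0.004, -1.21]
force: [0.4, -0.5, -2.5]
eef_pos: [0.5418, -0.0578, 0.1521]
ee_rot: [-3.142, 0.001, -1.211]
force: [0.1, 0.9, -1.6]
t 14.05 pos [ 0.5418 -0.0578  0.1521] yaw -1.211 F [ 0.1  0.9 -1.6] M [ 0.27  0.09 -0.02] w 0.0157 q6 1.68
delta mm [ 0.2 -0.7 -1.1] rot [-0.0014 -0.0005  0.002 ]
```

```bash
for i in 1 2; do python3 -m jog '[[0,0,-1,0,0,0],[0,0,-0.6,0,0,0]]' | sed -n '2,4p'; done; python3 go.py .542 -.0585 .151 -1.209
```

```text
eef_pos: [0.5425, -0.0578, 0.1515]
ee_rot: [-3.14, 0.001, -1.21]
force: [-1.1, 1.0, 5.4]
eef_pos: [0.543, -0.0578, 0.1515]
ee_rot: [-3.139, -0.0, -1.21]
force: [-1.8, 1.4, 4.3]
t 14.45 pos [ 0.543  -0.0578  0.1515] yaw -1.21 F [-1.8  1.4  4.3] M [ 0.56  1.31 -0.07] w 0.0156 q6 1.68
delta mm [-1.  -0.7 -0.5] rot [-0.0008  0.0028  0.001 ]
```

Home depth reached: z 0.1515 and firm. I'll relax the downward push, then turn clockwise while watching the moment.

```bash
python3 -m jog '[[-0.8,0,0.5,0,0,0],[0,0,0,0,0,0]]' | sed -n '2,4p'; python3 go.py .542 -.058 .1515 -1.21; for i in 1 2 3 ; do python3 -m jog '[[0,0,0,0,0,-0.08],[0,0,0,0,0,-0.08]]' | sed -n '2,4p';python3 go.py .542 -.058 .1515 -1.21; done
```

```text
eef_pos: [0.5417, -0.0577, 0.1516]
ee_rot: [-3.139, 0.001, -1.21]
force: [0.6, 0.5, -1.1]
t 14.65 pos [ 0.5417 -0.0577  0.1516] yaw -1.21 F [ 0.6  0.5 -1.1] M [0.23 0.06 0.03] w 0.0156 q6 1.68
delta mm [ 0.3 -0.3 -0.1] rot [-0.0013  0.002   0.0005]
eef_pos: [0.5419, -0.0578, 0.1516]
ee_rot: [-3.139, 0.0, -1.374]
force: [-0.7, 0.6, -0.1]
t 14.85 pos [ 0.5419 -0.0578  0.1516] yaw -1.374 F [-0.7  0.6 -0.1] M [ 0.27  0.41 -0.02] w 0.0158 q6 1.51
delta mm [ 0.1 -0.2 -0.1] rot [-0.001   0.0027  0.1639]
eef_pos: [0.542, -0.0579, 0.1516]
ee_rot: [-3.139, -0.0, -1.54]
force: [-0.1, 0.2, 0.9]
t 15.05 pos [ 0.542  -0.0579  0.1516] yaw -1.54 F [-0.1  0.2  0.9] M [0.15 0.42 0.12] w 0.0159 q6 1.35
delta mm [-0.  -0.1 -0.1] rot [-0.0004  0.0029  0.3302]
eef_pos: [0.5421, -0.0581, 0.1516]
ee_rot: [-3.139, -0.001, -1.706]
force: [-1.5, -0.5, 0.4]
t 15.25 pos [ 0.5421 -0.0581  0.1516] yaw -1.706 F [-1.5 -0.5  0.4] M [0.11 0.33 0.11] w 0.016 q6 1.18
delta mm [-0.1  0.1 -0.1] rot [3.000e-04 3.100e-03 4.964e-01]
```

```bash
for i in 1 2 3 ; do python3 -m jog '[[0,0,0,0,0,-0.08],[0,0,0,0,0,-0.08],[0,0,0,0,0,-0.08]]' | sed -n '4p';python3 go.py .542 -.058 .1515 -2.45; done
```

```text
force: [-0.6, 0.2, 1.2]
t 15.55 pos [ 0.5422 -0.0586  0.1516] yaw -1.956 F [-0.6  0.2  1.2] M [0.05 0.46 0.16] w 0.0158 q6 0.93
delta mm [-0.2  0.6 -0.1] rot [ 0.0032  0.0015 -0.4943]
force: [-1.5, 0.4, -0.0]
t 15.85 pos [ 0.5422 -0.0591  0.1516] yaw -2.205 F [-1.5  0.4 -0. ] M [0.15 0.48 0.15] w 0.0157 q6 0.68
delta mm [-0.2  1.1 -0.1] rot [ 0.0043  0.0007 -0.245 ]
force: [-1.2, -0.4, -0.0]
t 16.15 pos [ 0.5421 -0.0595  0.1516] yaw -2.454 F [-1.2 -0.4 -0. ] M [0.17 0.54 0.17] w 0.0156 q6 0.43
delta mm [-0.1  1.5 -0.1] rot [ 0.0053 -0.0004  0.0042]
```

Torque is steady at about 0.15 N m. From here I'll use finer steps until it rises at the stop, and recentre slightly.

```bash
for i in 1 2 3 4; do python3 -m jog '[[0,0.2,0,0,0,-0.03],[0,0.2,0,0,0,-0.03]]' >/dev/null;python3 go.py .542 -.058 .1515 -2.45|head -1; done
```

```text
t 16.35 pos [ 0.542  -0.0595  0.1516] yaw -2.518 F [-0.9 -0.2 -0. ] M [0.07 0.42 0.2 ] w 0.0159 q6 0.37
t 16.55 pos [ 0.5419 -0.0594  0.1516] yaw -2.58 F [-1.1 -0.5  1.4] M [0.07 0.5  0.21] w 0.0154 q6 0.3
t 16.75 pos [ 0.5419 -0.0594  0.1516] yaw -2.641 F [-0.3 -0.4 -0.1] M [0.08 0.43 0.39] w 0.0155 q6 0.24
t 16.95 pos [ 0.542  -0.0595  0.1516] yaw -2.702 F [-1.1 -0.2 -0.1] M [0.05 0.38 0.77] w 0.0162 q6 0.18
```

The moment jumped to 0.77 N m in that last step, above the 0.5 limit. I'm backing off at once.

```bash
python3 -m jog '[[0,0,0,0,0,0.06]]' >/dev/null;python3 go.py .542 -.058 .1515 -2.45; python3 -m jog '[[0,0,0,0,0,0.03],[0,0,0,0,0,0]]' >/dev/null;python3 go.py .542 -.058 .1515 -2.45
```

```text
t 17.05 pos [ 0.542  -0.0596  0.1516] yaw -2.642 F [-1.4  0.5  0.3] M [0.43 0.41 0.13] w 0.0156 q6 0.24
delta mm [ 0.   1.6 -0.1] rot [ 0.0093 -0.0018  0.1918]
t 17.25 pos [ 0.5421 -0.0596  0.1516] yaw -2.609 F [-1.3  1.2  1.3] M [0.46 0.38 0.1 ] w 0.0155 q6 0.27
delta mm [-0.1  1.6 -0.1] rot [ 0.0094 -0.0016  0.1592]
```

```bash
python3 -m jog '[[0,0,0,0,0,0.03],[0,0.8,0,0,0,0]]' >/dev/null;python3 go.py .542 -.058 .1515 -2.45; python3 -m jog '[[0,0,0,0,0,0],[0,0,0,0,0,0],[0,0,0,0,0,0],[0,0,0,0,0,0],[0,0,0,0,0,0]]' 0.6 >/dev/null;python3 go.py .542 -.058 .1515 -2.45
```

```text
t 17.45 pos [ 0.5421 -0.0589  0.1516] yaw -2.581 F [-1.4 -0.2 -0.3] M [-0.04  0.48  0.04] w 0.0156 q6 0.3
delta mm [-0.1  0.9 -0.1] rot [ 0.0095 -0.0014  0.1306]
t 17.95 pos [ 0.5431 -0.059   0.1519] yaw -2.584 F [-0.2 -0.7 -0.1] M [ 0.06 -0.01  0.05] w 0.0493 q6 0.29
delta mm [-1.1  1.  -0.4] rot [0.0095 0.0004 0.1341]
```

Released, with forces near zero. Now I'll lift clear and look.

```bash
python3 -m jog '[[0,0,15,0,0,0],[0,0,20,0,0,0],[0,0,40,0,0,0],[0,0,45,0,0,0],[0,0,30,0,0,0],[0,0,0,0,0,0]]' 0.7; python3 - <<'E'
from h import *
a=eyes.grab_frame("scene");b=eyes.grab_frame("side");w=eyes.grab_frame("wrist")
f=lambda i,s:cv2.resize(i,None,fx=s,fy=s,interpolation=cv2.INTER_CUBIC)
c=np.zeros((600,800,3),np.uint8)
c[:300,:400]=f(a[150:225,300:400],4); c[:300,400:]=f(b[170-20:245-20,310:410],4); c[300:,:800]=cv2.resize(w[:240],(800,300))
cv2.imwrite("pics/m5.png",c)
E
```

```text
t: 18.55
eef_pos: [0.541, -0.0597, 0.3063]
ee_rot: [-3.134, -0.009, -2.585]
force: [1.3, 0.0, -0.4]
width: 0.0611
```

View pics/m5.png

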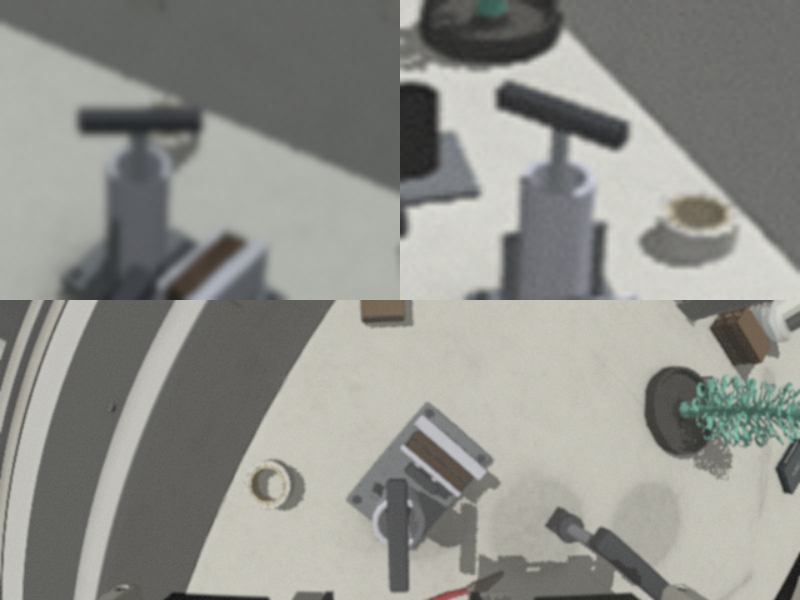

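The key stands free in the tube, upright and low, with its bar in side view from (498,90) to (627,135). The gripper is clear, the mould is held between pad and jaw, and the tape and pliers look unmoved. Handing in.

```bash
python3 -c "
from station import workorder
print(workorder.job_done())"
```

```text
the job is handed in; nothing more can be done
None
```

The key is home on the stem, turned clockwise to the stop, and left standing there, but I exceeded your 0.5 N m limit at the stop. I handed the job in at about 18.7 s; no verdict comes back.

**What I did:** I took the smallest key (about 88 mm bar measured) from its stand and lowered it down the tube. It touched the stem crossed, about 4 mm below the stem top, with about 7 N of push. I felt round counter-clockwise about 0.9 rad until it dropped. It seated firmly at tool height 0.1515 m, against about 0.151 expected. Turning clockwise took a steady 0.12–0.2 N m over about 1.2 rad, then the torque rose at the stop.

**Last checks:**
- **Key:** in the last picture it stands upright and low in the tube.
- **Gripper:** it is clear of everything.
- **Mould and bystanders:** the mould is between the pad and the fixed jaw. The tape looks where it was; I did not measure any bystander's position at the end.
- **Pad force and jaw travel:** I did not measure these directly. I infer them from the turn angle and the felt stop.

**Failed check:** the last step of four that ran without a check between them took the wrist moment from 0.39 to 0.77 N m. That is over your 0.5 limit and above the roughly 0.6 equivalent of the wrench limit, so the run may count as failed there. I backed off in the next move, to about 0.1 N m.

**Disagreements:** my estimates of the tube mouth differed by 2–4 mm between cameras, so I settled the position from repeat pictures and by feel.

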